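# Ready the brush-rinsing tub: push in the standpipe, hang the brush caddy

### The job

Get the brush-rinsing tub ready: take the longest of the three standpipes from the drying rack and push it upright into the drain fitting in the tub's floor, past the seal until it bottoms. Also hang the white brush caddy by its own hook over the tub's rim on the long side facing the robot, with its cup on the outside. Leave the other pipes, the cups, the bottle and the jar where they are.

Things in the scene. Friction and masses are not known exactly. Their poses are not given: they have to be found in the camera images.
- pipe_long_c (a point): Centre (half-way up) of the longest standpipe: a stiff grey tube, 180 mm long, 24 mm outside diameter, 55 to 115 g, chamfered foot; z axis along the pipe, upwards. It starts upright in one of the three holes of the rack, its foot 15 mm above the table, so its top is at 195 mm. Seated in the drain its centre is 50 mm above the fitting's mouth.
- pipe_mid_c (a point): Centre of a shorter, otherwise equal standpipe, 145 mm long, upright in another hole of the rack; not wanted.
- pipe_short_c (a point): Centre of the shortest standpipe, 115 mm long, upright in another hole of the rack; not wanted.
- rack: Fixed wooden drying block, 220 (x) x 70 (y) x 45 (z) mm on the table, with three 27 mm holes, 30 mm deep, in a row along its x axis at -70, 0 and +70 mm. Origin: centre of its underside. It stands to the left or to the right of the tub.
- drain_mouth (a point): Mouth centre (z up) of the fixed push-fit drain fitting, a grey upright collar, 52 mm wide, on the tub floor; mouth 58 mm above the table. It flares from 34 mm to a 26 mm bore; seat 40 mm below the mouth. A sprung seal 19 mm below the mouth resists with up to about 15 N as the pipe passes, then grips it. It has one of three places in a row across the tub; the cups have the others.
- tub_rim (a point): Middle of the top edge of the wall of the tub that faces the robot (its near long side), half-way through the wall's thickness. x points horizontally into the tub, y along the wall, z up. The black tub is fixed, 250 (x) x 280 (y) x 110 (z) mm outside, walls and floor 6 mm thick; the rim is 110 mm above the table.
- caddy_c (a point): Centre of the cup of the brush caddy, half-way up the cup (35 mm above its underside). White, 100 to 210 g: an open cup 50 (x) x 75 (y) x 70 (z) mm with, on its +x side, a back plate that rises to a hook: a flat top and a lip that turns down on the +x side. x points from cup to hook, z up. Starts upright on the table, across the tub from the rack.
- caddy_slot (a point): Middle of the underside of the caddy's hook, the point that rests on the rim: 36 mm in x and 53 mm in z from the cup's centre, 88 mm above the caddy's underside. The slot below it is 14 mm wide in x (between back plate and lip), 50 mm long in y; the lip reaches 25 mm down. Axes as the cup's.
- caddy_grip (a point): Centre of the caddy's grip tab, an upright block 16 (x) x 36 (y) x 46 (z) mm on top of the hook, its top 140 mm above the caddy's underside; 33 mm in x and 82 mm in z from the cup's centre. Axes as the cup's.
- cup0: A white plastic cup standing loose in the tub, 64 mm rim diameter, 85 mm high, origin at the centre of its underside; leave alone.
- cup1: A second, equal cup in the tub; leave alone.
- bottle: A closed blue paint bottle, 60 mm diameter, 150 mm high, standing loose in front of the tub near a front corner; origin at the centre of its underside; leave alone.
- jar: A closed glass jar, 64 mm diameter, 100 mm high, standing loose near the other front corner; origin at the centre of its underside; leave alone.

How it is judged:
At the end, for the whole second after the job is handed in: Long pipe upright (4 deg), centred (6 mm), foot within 3.5 mm of the drain's seat; caddy on the near rim, hook underside within 4 mm of its height, 9 mm across, 115 mm along from its middle, cup outside, upright (7 deg); other pipes, cups, bottle, jar within 30 mm of their starts (z of pipe_long_c in the frame of drain_mouth below 0.0535 m and horizontal distance between pipe_long_c and drain_mouth below 0.006 m and angle between pipe_long_c's own z axis and vertical below 0.07 rad and x of caddy_slot in the frame of tub_rim between -0.009 and 0.009 m and y of caddy_slot in the frame of tub_rim between -0.115 and 0.115 m and z of caddy_slot in the frame of tub_rim between -0.004 and 0.004 m and x of caddy_c in the frame of tub_rim below -0.02 m and angle between caddy_c's own z axis and vertical below 0.12 rad and distance of each of pipe_mid_c, pipe_short_c, cup0, cup1, bottle, jar from where it was at the start of the episode below 0.03 m); the robot touches nothing.
It fails at once if another pipe, a cup, the bottle or the jar is moved by more than 30 mm (distance of any of pipe_mid_c, pipe_short_c, cup0, cup1, bottle, jar from where it was at the start of the episode above 0.03 m).
It also fails if it takes over 72 s, if anything falls off the work surface, if the arm or the gripper's body presses on something with over 40 N, if the wrist force passes 120 N, or if a joint passes its speed limit or range.

### The arm

A 6-joint arm with a two-finger parallel gripper is mounted at the origin on the work surface. World frame = base frame: x ahead of the robot, y to its left, z up, the work surface at z = 0. Lengths are in m, angles in rad, forces in N, time in s.
With the tool pointing down it reaches from about 0.4 to 0.825 m from the base axis. Payload 7 kg.
Tool frame: the origin (TCP) lies on the mounting face of the last link; the fingertips stand 173 mm ahead of it and the grasp point (between the pads) lies 155 mm ahead of it (ctrl.tcp_to_tips is the z of the fingertips in the tool frame, in m); z points along the fingers, y is the direction in which the jaws open and shut (so a half turn about z gives the same grasp; the last joint's range is limited). The gripper opens to 85 mm and grips with 20 to 120 N. Pads are 22 mm wide; open, the fingers measure 114 mm over their backs; the gripper's body (76 mm by 85 mm) begins 54 mm behind the grasp point. The pads swing forward as they close: fully open they stand 13 mm farther back than shut.
Start: joints at [1.408, 0.359, 0.012, 0, -1.224, -0.288], TCP at [0.294, 0.608, 0.405] pointing down, gripper open.
Joint ranges: [-3.07, 3.07], [-1.43, 2.12], [-1.02, 1.25], [-3.03, 1.67], [-3.05, -0], [-3.03, 3.03]. Speed limits (rad/s): [2.39, 2.39, 3.01, 3.14, 3.14, 3.14].

### API

Orientations are given as a rotation vector (axis times angle).
In Python, from cell import state, viewer, ctrl gives the robot as it stands.
- The arm moves only by the shell command python3 -m pendant 'ROWS' [FORCE]. ROWS is text: rows parted by semicolons, each of 7 numbers parted by spaces: the shift along the tool's x, y, z in cm, then the turn, a rotation vector about the tool's x, y, z in degrees, then the closure, from 0 (fully open) to 1 (shut). A call has exactly 10 rows; each row shifts and turns the commanded pose from where the row before left it, along the tool's axes as they then stand; what a row does not reach is not made up. A row lasts 1/12 s, in which the tool goes at most 41.7 mm and 7.16 degrees, less where a joint would pass 70% of its speed; a pose out of reach is approached as far as the arm can. A call with a gripper value outside its range is refused whole. The fingers move at their own pace and stop on an object; FORCE is the grip in N (left out, the last holds). Time passes only in rows, so rows that do not move let the fingers close, or fill a call up. It gives the time, the measured TCP pose, the force and the opening at its end, in the units of the state.
- state(): the state, without advancing time (a new reading comes with each control period).
- viewer.camera(name): name is "scene" or "top" or "wrist"; returns a dict with "frame" (384x512x3 uint8, red, green, blue), "depth" (384x512 float32, m along the optical axis (not along the pixel's ray), 0 where there is no reading), "fx", "fy", "cx", "cy" (pixels), "rvec" (rotation vector, rad) and "tvec" (3), from world to camera coordinates, as OpenCV has them. Camera axes: x right, y down, z forward; pixel columns grow to the right and rows downward; lengths in m; the calibration is good to about 2 mm. A picture is of the moment at which its call begins.
- ctrl.job_done(): hands the job in, once; it reports no verdict.
The state is a dict: "time_s": time; "joint_pos": joint angles; "qd": joint speeds; "joint_efforts": joint torques, N m; "position": TCP position; "eef_rot": TCP orientation; "contact_force": force on the tool from outside, world axes, zero at the start; "wrist_torque": the same for the moment, N m; "finger_gap": finger opening in m.
Only numpy, scipy, OpenCV 4.12 (cv2) and the standard library are available. Lean on these libraries where they do the work, as an engineer would, in place of code of your own. Each camera call takes 0.05 s, during which the arm holds its last target. There are 200 camera calls.

## Working session

There is one attempt and no reset: what is moved stays moved. The work goes in short steps, Python scripts to look and compute and a shell command to move; the robot and the scene stay as the last step left them, time stands still between calls to the robot, and variables do not carry over. Pictures are saved under pics/ and viewed, about 8 in all and at most 12, crops included, and the job is handed in when it is done.

```bash
mkdir -p pics && ls
cat > h.py <<'E'
import numpy as np, cv2
from cell import state, viewer, ctrl
from scipy.spatial.transform import Rotation as R
def cam(n):
    c=viewer.camera(n); c['R']=cv2.Rodrigues(np.array(c['rvec'],float))[0]; c['t']=np.array(c['tvec'],float).ravel(); return c
def save(c,f): cv2.imwrite('pics/'+f,c['frame'][:,:,::-1])
def cloud(c):
    d=c['depth']; v,u=np.mgrid[:d.shape[0],:d.shape[1]]
    P=np.stack([(u-c['cx'])/c['fx']*d,(v-c['cy'])/c['fy']*d,d],-1)
    W=(P-c['t'])@c['R']; W[d<=0]=np.nan; return W
def ray(c,u,v,z):
    o=-c['R'].T@c['t']; d=c['R'].T@np.array([(u-c['cx'])/c['fx'],(v-c['cy'])/c['fy'],1.]); return o+d*(z-o[2])/d[2]
E
python3 - <<'E'
from h import *
s=state(); print({k:np.round(v,3) for k,v in s.items()})
a=cam('top');b=cam('scene')
for c in(a,b): print(-c['R'].T@c['t'], c['fx'])
cv2.imwrite('pics/a.png',a['frame'][:,:,::-1]); cv2.imwrite('pics/b.png',b['frame'][:,:,::-1])
np.savez('ab.npz',top=cloud(a),scene=cloud(b),tf=a['frame'],sf=b['frame'])
E
```

```text
pics
{'time_s': np.float64(0.0), 'joint_pos': array([ 1.408,  0.359,  0.011, -0.   , -1.224, -0.288]), 'qd': array([-0.001, -0.   ,  0.001,  0.   , -0.001,  0.001]), 'joint_efforts': array([ 0.0000e+00, -5.8332e+01,  2.9341e+01,  6.9370e+00, -6.0000e-03,
       -0.0000e+00]), 'position': array([0.294, 0.607, 0.404]), 'eef_rot': array([ 3.061, -0.702, -0.   ]), 'contact_force': array([ 0.589, -0.429,  0.601]), 'wrist_torque': array([-0.026,  0.001,  0.054]), 'finger_gap': np.float64(0.085)}
[ 0.28780262 -0.00634289  1.33430144] 488.9460865061745
[0.87300406 0.54323605 0.89373773] 480.04576789186973
```

View pics/a.png

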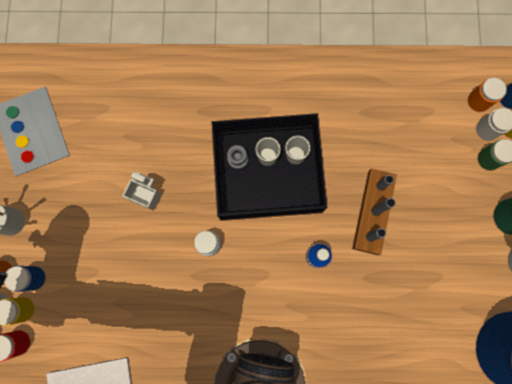

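View pics/b.png

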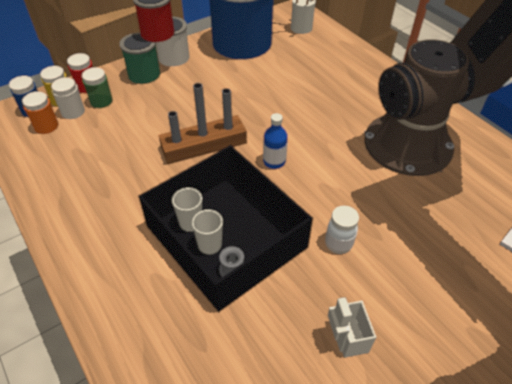

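The top view (a) shows the tub around (269,167), the drain at (237,156) and the cups at (267,150) and (297,150). The rack is at (375,212) with pipes at (385,182), (382,205) and (376,234). The caddy is at (142,190), the jar at (207,243) and the bottle at (319,255). In the scene view (b) the middle pipe, with its top at (199,88), looks longest.

```bash
cat > m.py <<'E'
from h import *
z=np.load('ab.npz')
T=z['top'];S=z['scene'];tf=z['tf'].astype(int);sf=z['sf'].astype(int)
for n,u,v in [('drain',237,156),('cup',267,150),('p1',387,181),('p2',389,204),('p3',380,233),('jar',207,243),('bot',322,255),('caddy',148,180),('base',260,365)]:
    print(n,np.round(T[v,u],3),T[v-2:v+3,u-2:u+3,2].max().round(3))
# merge clouds
P=np.vstack([T.reshape(-1,3),S.reshape(-1,3)]); C=np.vstack([tf.reshape(-1,3),sf.reshape(-1,3)]); src=np.r_[np.zeros(384*512),np.ones(384*512)]
ok=~np.isnan(P[:,0]);P=P[ok];C=C[ok];src=src[ok]
def rep(n,m):
    for k in(0,1):
        q=P[m&(src==k)]
        if len(q)<5: print(n,k,len(q));continue
        r=cv2.minAreaRect(q[:,:2].astype(np.float32))
        print(n,'TS'[k],len(q),'rect',np.round(r[0],3),np.round(r[1],3),round(r[2],1),'z',np.round(np.percentile(q[:,2],[2,50,98]),3),'med',np.round(np.median(q[:,:2],0),3))
dark=C.max(1)<60
tub=lambda lo,hi:(P[:,2]>lo)&(P[:,2]<hi)&dark&(P[:,0]>.2)&(P[:,0]<.65)&(abs(P[:,1]-T[167,269][1])<.22)
rep('rim',tub(.100,.118))
b=T[212,375];print('rack',b)
rack=(np.hypot(P[:,0]-b[0],P[:,1]-b[1])<.16)
rep('racktop',rack&(P[:,2]>.038)&(P[:,2]<.05))
for h in((.12,.135),(.15,.166),(.185,.2)): rep('pipe%s'%h[1],rack&(P[:,2]>h[0])&(P[:,2]<h[1]))
c=T[190,142];cad=np.hypot(P[:,0]-c[0],P[:,1]-c[1])<.09
for h in((.062,.078),(.08,.105),(.128,.145),(.02,.145)): rep('caddy%s'%(h,),cad&(P[:,2]>h[0])&(P[:,2]<h[1]))
d=T[156,237];rep('drain',(np.hypot(P[:,0]-d[0],P[:,1]-d[1])<.045)&(P[:,2]>.05)&(P[:,2]<.065))
for n,uv in(('jar',(243,207)),('bot',(255,321))):
    j=T[uv];rep(n,(np.hypot(P[:,0]-j[0],P[:,1]-j[1])<.06)&(P[:,2]>.02)&(P[:,2]<.2))
E
python3 m.py
```

```text
drain [0.605 0.067 0.023] 0.024
cup [ 0.626 -0.016  0.011] 0.018
p1 [ 0.519 -0.315  0.131] 0.134
p2 [ 0.451 -0.3    0.199] 0.2
p3 [ 0.386 -0.287  0.161] 0.167
jar [0.361 0.134 0.103] nan
bot [ 0.333 -0.149  0.15 ] 0.154
caddy [0.52  0.289 0.106] 0.131
base [ 0.098 -0.003  0.258] 0.263
rim T 570 rect [ 0.55  -0.019] [0.221 0.275] 4.9 z [0.101 0.11  0.115] med [ 0.452 -0.004]
rim S 1141 rect [ 0.552 -0.016] [0.217 0.285] 4.2 z [0.1   0.108 0.113] med [0.509 0.063]
rack [ 0.44837799 -0.29720758  0.06850447]
racktop T 1644 rect [ 0.47  -0.246] [0.195 0.222] 76.9 z [0.04  0.045 0.049] med [ 0.446 -0.298]
racktop S 1526 rect [ 0.469 -0.244] [0.197 0.22 ] 77.4 z [0.039 0.045 0.049] med [ 0.469 -0.292]
pipe0.135 T 114 rect [ 0.457 -0.3  ] [0.025 0.163] 72.0 z [0.121 0.13  0.135] med [ 0.519 -0.316]
pipe0.135 S 172 rect [ 0.457 -0.298] [0.023 0.162] 75.2 z [0.12  0.129 0.135] med [ 0.466 -0.301]
pipe0.166 T 105 rect [ 0.417 -0.296] [0.023 0.084] 76.7 z [0.151 0.16  0.165] med [ 0.389 -0.292]
pipe0.166 S 128 rect [ 0.422 -0.293] [0.026 0.093] 77.4 z [0.15  0.159 0.165] med [ 0.396 -0.289]
pipe
[... 853 characters left out ...]
078 0.072] 67.2 z [0.023 0.069 0.142] med [0.51  0.304]
caddy(0.02, 0.145) S 1552 rect [0.503 0.319] [0.076 0.073] 67.0 z [0.023 0.069 0.141] med [0.522 0.325]
drain T 191 rect [0.602 0.066] [0.049 0.048] 74.8 z [0.051 0.057 0.062] med [0.604 0.067]
drain S 296 rect [0.603 0.07 ] [0.049 0.048] 56.5 z [0.051 0.057 0.06 ] med [0.601 0.067]
jar T 525 rect [0.363 0.135] [0.059 0.061] 89.0 z [0.039 0.099 0.104] med [0.361 0.133]
jar S 1144 rect [0.368 0.144] [0.061 0.06 ] 74.2 z [0.023 0.079 0.103] med [0.379 0.152]
bot T 497 rect [ 0.334 -0.15 ] [0.057 0.058] 89.8 z [0.037 0.105 0.153] med [ 0.333 -0.144]
bot S 970 rect [ 0.339 -0.14 ] [0.047 0.06 ] 66.5 z [0.023 0.09  0.151] med [ 0.346 -0.133]
```

```bash
cat >> h.py <<'E'
def go(x,y,z,jaw):
    "print tool-axes shift (cm) and turn about tool z (deg) to TCP x,y,z with jaw direction jaw deg"
    s=state();M=R.from_rotvec(s['eef_rot']).as_matrix();p=np.array(s['position'])
    yw=np.degrees(np.arctan2(M[1,1],M[0,1]));t=(yw-jaw+90)%180-90
    print('tcp',p.round(4),'jaw',round(yw,2),'tilt',M[:,2].round(4),'t',round(s['time_s'],2),'F',np.round(s['contact_force'],1),'gap',round(s['finger_gap'],4))
    print('shift cm',(M.T@(np.array([x,y,z])-p)*100).round(2),'turn',round(t,2))
E
cat > m2.py <<'E'
from h import *
z=np.load('ab.npz')
for k,f in(('top','tf'),('scene','sf')):
    P=z[k].reshape(-1,3);C=z[f].reshape(-1,3).astype(int)
    m=(P[:,2]>.1)&(P[:,2]<.118)&(C.max(1)<60)&(P[:,0]>.38)&(P[:,0]<.7)&(abs(P[:,1]+.017)<.2)
    q=P[m];th=np.radians(4.4);A=np.array([[np.cos(th),np.sin(th)],[-np.sin(th),np.cos(th)]])
    l=(q[:,:2]-[.55,-.017])@A.T
    print(k,'x hist',np.histogram(l[:,0],np.arange(-.14,.141,.01))[0],'y range',np.percentile(l[:,1],[1,99]).round(4))
    for nm,n in(('near',l[:,0]<-.10),('far',l[:,0]>.10)):
        w=n&(abs(l[:,1])<.12);print(nm,w.sum(),'mean',l[w].mean(0).round(4),'minmax',np.percentile(l[w][:,0],[2,98]).round(4),'slope deg',np.degrees(np.polyfit(l[w][:,1],l[w][:,0],1))[0].round(2) if w.sum()>10 else '')
E
python3 m2.py
python3 -m pendant '3.36 1.69 0 0 0 0 0;3.36 1.69 0 0 0 0 0;3.36 1.69 0 0 0 0 0;3.36 1.69 0 0 0 0 0;3.36 1.69 0 0 0 0 0;3.36 1.69 0 0 0 0 0;3.36 1.69 0 0 0 0 0;3.36 1.69 0 0 0 0 0;3.36 1.69 0 0 0 0 0;3.36 1.69 0 0 0 0 0' 70
python3 -m pendant '0 0 0 0 0 7 0;0 0 0 0 0 7 0;0 0 0 0 0 7 0;0 0 0 0 0 7 0;0 0 0 0 0 7 0;0 0 0 0 0 7 0;0 0 0 0 0 7 0;0 0 0 0 0 7 0;0 0 0 0 0 7 0;0 0 0 0 0 7 0'
python3 -c "
from h import *
go(.523,.309,.3,-23)"
```

```text
top x hist [  0   0  29 286  12  16  14  13  11  10  14  14  12  14  12  12  13  11
  12  13  11  13  14  12  13  10  11 275] y range [-0.1393  0.135 ]
near 268 mean [-0.1071  0.    ] minmax [-0.1106 -0.1034] slope deg -0.56
far 243 mean [ 0.1353 -0.0003] minmax [0.1323 0.1385] slope deg -0.53
scene x hist [  0   0   0 337  39  40  44  35  32  38  40  35  35  42  39  42  40  43
  42  38  41  42  41  43  45  46  48 366] y range [-0.1374  0.1418]
near 287 mean [-0.1035  0.0069] minmax [-0.1061 -0.1013] slope deg -0.63
far 441 mean [0.1387 0.0091] minmax [0.1342 0.142 ] slope deg -0.55
time_s: 0.93
position: [0.5236, 0.3074, 0.4045]
eef_rot: [3.062, -0.702, -0.001]
contact_force: [0.3, -0.3, -0.1]
finger_gap: 0.0853
time_s: 1.77
position: [0.5228, 0.309, 0.4043]
eef_rot: [2.098, -2.337, -0.0]
contact_force: [0.4, -0.6, 0.2]
finger_gap: 0.0853
tcp [0.5228 0.309  0.4043] jaw 173.82 tilt [-7.e-04 -5.e-04 -1.e+00] t 1.77 F [ 0.4 -0.6  0.2] gap 0.0853
shift cm [-1.000e-02 -3.000e-02  1.043e+01] turn 16.82
```

```bash
python3 -m pendant '0 0 0 0 0 7 0;0 0 0 0 0 7 0;0 0 0 0 0 2.8 0;0 0 0 0 0 0 0;0 0 0 0 0 0 0;0 0 0 0 0 0 0;0 0 0 0 0 0 0;0 0 0 0 0 0 0;0 0 0 0 0 0 0;0 0 0 0 0 0 0'
cat > w.py <<'E'
import sys
from h import *
def wrist(fn):
    c=cam('wrist');save(c,fn+'.png');np.savez(fn+'.npz',P=cloud(c),f=c['frame']);print('wristcam',(-c['R'].T@c['t']).round(3),c['fx'],'dep',np.percentile(c['depth'],[1,50,99]).round(3));return c
def slab(P,x,y,r,lo,hi):
    P=P.reshape(-1,3);m=(np.hypot(P[:,0]-x,P[:,1]-y)<r)&(P[:,2]>lo)&(P[:,2]<hi);q=P[m]
    if len(q)<10: print(lo,hi,len(q));return
    b=cv2.minAreaRect(q[:,:2].astype(np.float32));print((lo,hi),len(q),'c',np.round(b[0],4),np.round(b[1],4),round(b[2],1),'zmed',np.median(q[:,2]).round(4),'med',np.median(q[:,:2],0).round(4))
E
python3 - <<'E'
from w import *
c=wrist('w1');P=cloud(c)
for lo,hi in((.06,.078),(.08,.105),(.13,.148),(.02,.148)): slab(P,.51,.315,.09,lo,hi)
go(.523,.309,.30,-23)
E
```

```text
time_s: 2.6
position: [0.5229, 0.309, 0.4047]
eef_rot: [1.743, -2.614, 0.0]
contact_force: [-0.3, 1.2, 0.4]
finger_gap: 0.0851
wristcam [0.498 0.247 0.375] 311.91995144270487 dep [0.057 0.36  0.441]
(0.06, 0.078) 955 c [0.5034 0.3188] [0.0752 0.0714] 67.4 zmed 0.0709 med [0.4852 0.3251]
(0.08, 0.105) 497 c [0.5268 0.309 ] [0.0502 0.0214] 67.0 zmed 0.0953 med [0.5264 0.2934]
(0.13, 0.148) 900 c [0.5237 0.3097] [0.0351 0.0153] 67.2 zmed 0.141 med [0.5233 0.3083]
(0.02, 0.148) 3386 c [0.5037 0.3187] [0.0752 0.0719] 67.3 zmed 0.0717 med [0.5124 0.3125]
tcp [0.5229 0.309  0.4047] jaw 157.39 tilt [-0.  0. -1.] t 2.65 F [-0.7 -0.2  0.9] gap 0.0858
shift cm [-0.000e+00 -1.000e-02  1.047e+01] turn 0.39
```

View pics/w1.png

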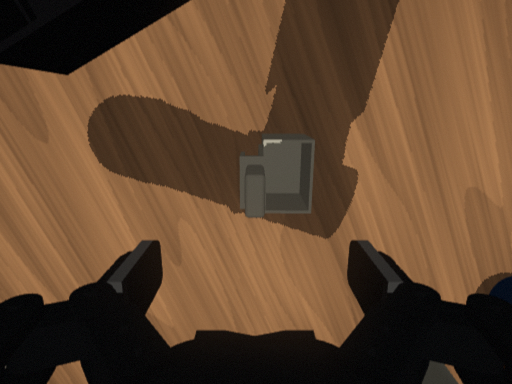

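The wrist view shows the caddy's tab at about (254,190), centred between the open fingers, with its long side across the jaw axis. I'm descending to grip it.

```bash
python3 -m pendant '0.07 -0.08 2.5 0 0 0 0;0 0 2.5 0 0 0 0;0 0 2.5 0 0 0 0;0 0 2.5 0 0 0 0;0 0 1.9 0 0 0 0;0 0 1 0 0 0 0;0 0 0 0 0 0 0;0 0 0 0 0 0 1;0 0 0 0 0 0 1;0 0 0 0 0 0 1' 60
python3 -m pendant '0 0 0 0 0 0 1;0 0 0 0 0 0 1;0 0 0 0 0 0 1;0 0 0 0 0 0 1;0 0 0 0 0 0 1;0 0 0 0 0 0 1;0 0 0 0 0 0 1;0 0 0 0 0 0 1;0 0 0 0 0 0 1;0 0 0 0 0 0 1' 60
python3 -c "
from h import *
go(.5237,.3097,.40,-23)"
```

```text
time_s: 3.48
position: [0.5238, 0.3085, 0.2773]
eef_rot: [-1.741, 2.612, 0.001]
contact_force: [-0.6, -0.1, 0.6]
finger_gap: 0.0515
time_s: 4.32
position: [0.5236, 0.3083, 0.2766]
eef_rot: [-1.742, 2.613, 0.0]
contact_force: [-1.1, -0.4, 4.5]
finger_gap: 0.0155
tcp [0.5236 0.3083 0.2766] jaw 157.39 tilt [ 1.2e-03  8.0e-04 -1.0e+00] t 4.32 F [-1.1 -0.4  4.5] gap 0.0155
shift cm [ -0.15   0.04 -12.34] turn 0.39
```

```bash
python3 -m pendant '0 0 -0.5 0 0 0 1;0 0 -1 0 0 0 1;0 0 -2 0 0 0 1;0 0 -3 0 0 0 1;0 0 -3 0 0 0 1;0 0 -3 0 0 0 1;0 0 0 0 0 -6.9 1;0 0 0 0 0 -6.9 1;0 0 0 0 0 -6.9 1;0 0 0 0 0 -6.9 1' 60
python3 -c "
from h import *
go(.4406,-.005,.40,4.95)"
```

```text
time_s: 5.15
position: [0.5231, 0.3079, 0.4014]
eef_rot: [-2.322, 2.116, 0.0]
contact_force: [0.6, 0.1, -1.5]
finger_gap: 0.015
tcp [0.5231 0.3079 0.4014] jaw -174.69 tilt [-1.e-04  3.e-04 -1.e+00] t 5.15 F [ 0.6  0.1 -1.5] gap 0.015
shift cm [30.39 11.11  0.13] turn 0.36
```

```bash
python3 -m pendant '2 0.73 0 0 0 0.3 1;3 1.1 0 0 0 0 1;3.6 1.32 0 0 0 0 1;3.6 1.32 0 0 0 0 1;3.6 1.32 0 0 0 0 1;3.6 1.32 0 0 0 0 1;3.6 1.32 0 0 0 0 1;3.3 1.2 0 0 0 0 1;2.6 0.95 0 0 0 0 1;1.5 0.53 0 0 0 0 1' 60
python3 -m pendant '0 0 0 0 0 0 1;0 0 0 0 0 0 1;0 0 0 0 0 0 1;0 0 0 0 0 0 1;0 0 0 0 0 0 1;0 0 0 0 0 0 1;0 0 0 0 0 0 1;0 0 0 0 0 0 1;0 0 0 0 0 0 1;0 0 0 0 0 0 1' 60
cat > n.py <<'E'
from w import *
c=wrist('w2');save(cam('scene'),'s2.png')
P=cloud(c);s=state();p=s['position']
slab(P,p[0]-.02,p[1],.1,p[2]-.155-.07,p[2]-.155-.02+.0)   # hook/cup in hand
Q=P.reshape(-1,3);C=c['frame'].reshape(-1,3).astype(int)
m=(Q[:,2]>.1)&(Q[:,2]<.118)&(C.max(1)<60)
th=np.radians(4.95);A=np.array([[np.cos(th),np.sin(th)],[-np.sin(th),np.cos(th)]])
l=(Q[:,:2]-[.55,-.017])@A.T
w=m&(l[:,0]<-.09)&(l[:,0]>-.13);print(w.sum(),'near rim local x',np.percentile(l[w,0],[2,50,98]).round(4),'y',np.percentile(l[w,1],[2,98]).round(3),'z',np.median(Q[w,2]).round(4),'slope',np.degrees(np.polyfit(l[w,1],l[w,0],1))[0].round(2))
d=(np.hypot(Q[:,0]-.602,Q[:,1]-.068)<.05)&(Q[:,2]>.045)&(Q[:,2]<.066);print(d.sum());
if d.sum()>20: slab(P,.602,.068,.05,.048,.066)
go(.4406,-.005,.40,4.95)
E
python3 n.py
```

```text
time_s: 5.98
position: [0.4358, -0.0064, 0.4014]
eef_rot: [-2.308, 2.13, 0.0]
contact_force: [0.1, 0.4, -1.6]
finger_gap: 0.0153
time_s: 6.82
position: [0.4375, -0.0039, 0.4006]
eef_rot: [2.31, -2.129, -0.0]
contact_force: [-0.1, -1.0, -1.9]
finger_gap: 0.0152
wristcam [ 0.444 -0.07   0.371] 311.91995144270487 dep [0.057 0.333 0.435]
(np.float64(0.17567850136184568), np.float64(0.2256785013618457)) 4189 c [ 0.416  -0.0043] [0.0725 0.0748] 4.6 zmed 0.1952 med [ 0.3985 -0.0227]
475 near rim local x [-0.1073 -0.1045 -0.1013] y [-0.116  0.026] z 0.1114 slope -0.98
1419
(0.048, 0.066) 1324 c [0.6043 0.0687] [0.0496 0.0496] 20.9 zmed 0.0587 med [0.607  0.0698]
tcp [ 0.4375 -0.0039  0.4007] jaw -175.32 tilt [-1.e-04 -0.e+00 -1.e+00] t 6.92 F [ 0.9 -0.3 -1.9] gap 0.0158
shift cm [ 0.13 -0.3   0.07] turn -0.27
```

View pics/w2.png

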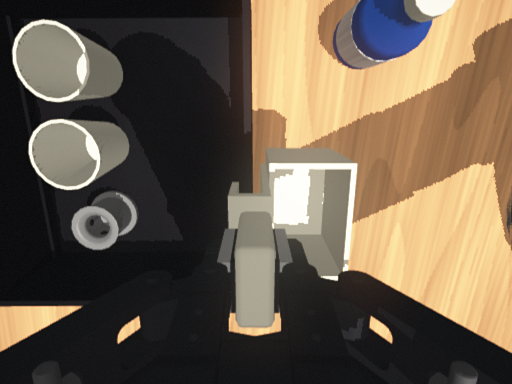

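The wrist view shows the caddy in hand, its tab at (255,265) and its cup outside the wall. The near rim edge runs at about column 250, and the drain is at about (97,228). The slot is about 3 mm short of the rim line, so I'll correct that and lower to just above the rim.

```bash
python3 -m pendant '0 -0.3 0 0 0 -0.5 1;0 0 1.2 0 0 0 1;0 0 1.2 0 0 0 1;0 0 1.2 0 0 0 1;0 0 1.2 0 0 0 1;0 0 1.2 0 0 0 1;0 0 0 0 0 0 1;0 0 0 0 0 0 1;0 0 0 0 0 0 1;0 0 0 0 0 0 1' 60
python3 - <<'E'
from w import *
c=cam('scene');f=c['frame']
p=state()['position']
pt=lambda X:(lambda q:(q[0]/q[2]*c['fx']+c['cx'],q[1]/q[2]*c['fy']+c['cy']))(c['R']@X+c['t'])
u,v=map(int,pt(np.array([.444,-.004,.12])));k=f[max(v-75,0):v+75,max(u-100,0):u+100,::-1]
cv2.imwrite('pics/s3.png',cv2.resize(k,None,fx=3.5,fy=3.5))
c=wrist('w3');P=cloud(c);Q=P.reshape(-1,3);C=c['frame'].reshape(-1,3).astype(int)
slab(P,p[0]-.02,p[1],.1,.115,.165)
m=(Q[:,2]>.104)&(Q[:,2]<.118)&(C.max(1)<60)&(Q[:,0]>.41)&(Q[:,0]<.47)&(Q[:,1]<-.02)
for y in np.arange(-.14,0,.02):
    w=m&(abs(Q[:,1]-y)<.01)
    if w.sum()>5: print(round(y,2),w.sum(),np.percentile(Q[w,0],[3,50,97]).round(4))
go(.4406,-.005,.30,4.95)
E
```

```text
time_s: 7.75
position: [0.4409, -0.0036, 0.3415]
eef_rot: [-2.319, 2.118, -0.001]
contact_force: [0.1, -1.6, -1.1]
finger_gap: 0.0154
wristcam [ 0.448 -0.07   0.312] 311.91995144270487 dep [0.057 0.281 0.36 ]
(0.115, 0.165) 4313 c [ 0.4194 -0.0039] [0.0724 0.0754] 5.3 zmed 0.1358 med [ 0.4005 -0.0226]
-0.06 112 [0.4467 0.4499 0.452 ]
-0.04 248 [0.4452 0.4479 0.4506]
-0.02 108 [0.4442 0.4468 0.4492]
tcp [ 0.4407 -0.0037  0.3414] jaw -174.82 tilt [ 1.2e-03  5.0e-04 -1.0e+00] t 7.85 F [-0.1  0.7 -2.4] gap 0.0157
shift cm [0.13 0.03 4.14] turn 0.23
```

View pics/s3.png

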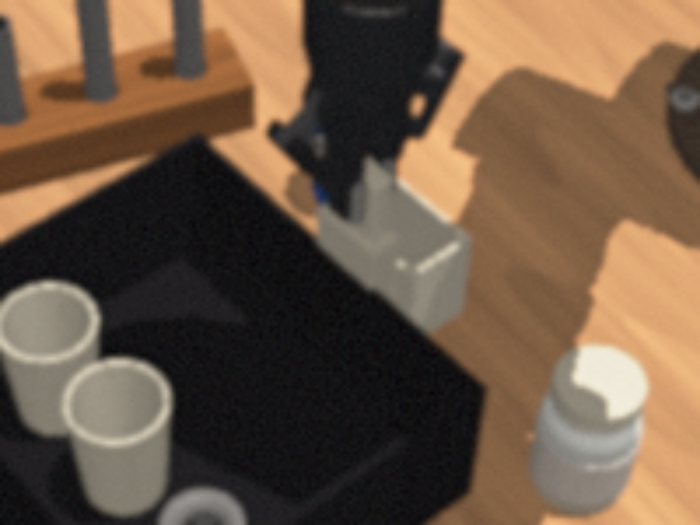

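The scene crop shows the hook above the near rim at about (375,285), with the cup outside. I'm lowering it onto the rim.

```bash
python3 -m pendant '0 -0.1 0 0 0 0 1;0 0 0.7 0 0 0 1;0 0 0.7 0 0 0 1;0 0 0.7 0 0 0 1;0 0 0.6 0 0 0 1;0 0 0.5 0 0 0 1;0 0 0.4 0 0 0 1;0 0 0.3 0 0 0 1;0 0 0.2 0 0 0 1;0 0 0 0 0 0 1' 60
```

```text
time_s: 8.68
position: [0.4414, -0.0037, 0.2993]
eef_rot: [2.319, -2.119, -0.0]
contact_force: [0.3, 0.4, -0.9]
finger_gap: 0.0151
```

```bash
python3 -m pendant '0 0 0.1 0 0 0 1;0 0 0.1 0 0 0 1;0 0 0 0 0 0 1;0 0 0 0 0 0 1;0 0 0 0 0 0 1;0 0 0 0 0 0 1;0 0 0 0 0 0 1;0 0 0 0 0 0 1;0 0 0 0 0 0 1;0 0 0 0 0 0 1' 60
```

```text
time_s: 9.52
position: [0.4416, -0.0036, 0.2985]
eef_rot: [-2.319, 2.118, -0.001]
contact_force: [-2.7, 0.8, 5.2]
finger_gap: 0.0158
```

```bash
python3 -m pendant '0 0 0 0 0 0 0.8;0 0 0 0 0 0 0.7;0 0 0 0 0 0 0.6;0 0 0 0 0 0 0.5;0 0 0 0 0 0 0.4;0 0 -0.5 0 0 0 0.4;0 0 -1 0 0 0 0.4;0 0 -2 0 0 0 0.4;0 0 -3 0 0 0 0.4;0 0 -3 0 0 0 0.4'
python3 - <<'E'
from w import *
c=wrist('w4');P=cloud(c);slab(P,.42,-.004,.1,.06,.11);slab(P,.44,-.004,.06,.075,.098);slab(P,.441,-.004,.04,.15,.172);slab(P,.40,-.004,.045,.085,.1)
g=cam('scene');P=cloud(g);slab(P,.441,-.004,.04,.15,.172)
go(.4555,-.302,.40,77)
E
```

```text
time_s: 10.35
position: [0.4411, -0.0038, 0.3937]
eef_rot: [2.318, -2.118, -0.001]
contact_force: [1.1, 0.3, -0.3]
finger_gap: 0.0508
wristcam [ 0.448 -0.07   0.364] 311.91995144270487 dep [0.057 0.333 0.437]
(0.06, 0.11) 2000 c [0.4206 0.0016] [0.0717 0.18  ] 5.4 zmed 0.0869 med [ 0.3983 -0.008 ]
(0.075, 0.098) 1249 c [ 0.4212 -0.0039] [0.0717 0.0751] 5.3 zmed 0.0911 med [ 0.4023 -0.012 ]
(0.15, 0.172) 1200 c [ 0.4417 -0.0027] [0.0159 0.0352] 5.1 zmed 0.163 med [ 0.442  -0.0047]
(0.085, 0.1) 901 c [ 0.4105 -0.0048] [0.0505 0.0752] 5.4 zmed 0.0918 med [ 0.3933 -0.0072]
(0.15, 0.172) 145 c [4.41e-01 3.00e-04] [0.0173 0.0357] 6.6 zmed 0.1608 med [0.4437 0.0013]
tcp [ 0.4428 -0.0034  0.3978] jaw -174.78 tilt [ 0.0082  0.0019 -1.    ] t 10.45 F [ 0.4 -0.9 -1. ] gap 0.0511
shift cm [29.85  1.46 -0.27] turn -71.78
```

View pics/w4.png

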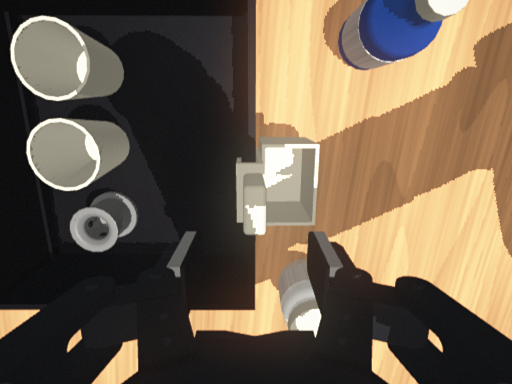

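The wrist view shows the caddy hanging on the rim: tab at (255,205), cup outside, and the jar (300,290) and bottle (390,30) undisturbed. The tab top measures 0.161–0.163 m against 0.162 expected. Next is the pipe.

```bash
python3 -m pendant '2 0.1 -0.2 0 0 0 0;3 0.15 -0.2 0 0 0 0;3.6 0.18 0 0 0 0 0;3.6 0.18 0 0 0 0 0;3.6 0.18 0 0 0 0 0;3.6 0.18 0 0 0 0 0;3.6 0.18 0 0 0 0 0;3.2 0.15 0 0 0 0 0;2.4 0.1 0 0 0 0 0;1.2 0.06 0 0 0 0 0' 110
python3 -m pendant '0 0 0 0 0 -7.15 0;0 0 0 0 0 -7.15 0;0 0 0 0 0 -7.15 0;0 0 0 0 0 -7.15 0;0 0 0 0 0 -7.15 0;0 0 0 0 0 -7.15 0;0 0 0 0 0 -7.15 0;0 0 0 0 0 -7.15 0;0 0 0 0 0 -7.15 0;0 0 0 0 0 -7.15 0' 110
python3 -m pendant '0 0 0 0 0 0 0;0 0 0 0 0 0 0;0 0 0 0 0 0 0;0 0 0 0 0 0 0;0 0 0 0 0 0 0;0 0 0 0 0 0 0;0 0 0 0 0 0 0;0 0 0 0 0 0 0;0 0 0 0 0 0 0;0 0 0 0 0 0 0'
python3 - <<'E'
from w import *
c=wrist('w5');P=cloud(c)
slab(P,.455,-.302,.03,.185,.203);slab(P,.455,-.302,.03,.12,.203);slab(P,.519,-.317,.03,.12,.14);slab(P,.389,-.29,.03,.15,.17);slab(P,.455,-.302,.15,.04,.05)
go(.4555,-.302,.32,77)
E
```

```text
time_s: 11.28
position: [0.4537, -0.3043, 0.3962]
eef_rot: [2.317, -2.121, -0.001]
contact_force: [0.6, 1.2, 0.5]
finger_gap: 0.0851
time_s: 12.12
position: [0.4538, -0.3013, 0.3967]
eef_rot: [-3.121, 0.354, 0.0]
contact_force: [-0.6, -0.2, -0.1]
finger_gap: 0.0856
time_s: 12.95
position: [0.4538, -0.3018, 0.3967]
eef_rot: [3.12, -0.365, -0.0]
contact_force: [0.9, 0.2, 0.6]
finger_gap: 0.0854
wristcam [ 0.52  -0.317  0.367] 311.91995144270487 dep [0.057 0.339 0.434]
(0.185, 0.203) 1386 c [ 0.458  -0.3024] [0.0231 0.0236] 67.8 zmed 0.1966 med [ 0.4595 -0.3029]
(0.12, 0.203) 2061 c [ 0.458  -0.3026] [0.0235 0.0234] 40.0 zmed 0.196 med [ 0.4636 -0.3037]
(0.12, 0.14) 859 c [ 0.5263 -0.3182] [0.0231 0.0226] 32.3 zmed 0.1317 med [ 0.5263 -0.3181]
(0.15, 0.17) 903 c [ 0.39   -0.2869] [0.0243 0.0232] 1.5 zmed 0.1614 med [ 0.393  -0.2876]
(0.04, 0.05) 10267 c [ 0.4707 -0.2473] [0.1836 0.2201] 77.1 zmed 0.0463 med [ 0.4887 -0.3088]
tcp [ 0.4538 -0.3018  0.3967] jaw -103.34 tilt [-0.  0. -1.] t 13.0 F [-1.  -0.2 -0.6] gap 0.0854
shift cm [ 0.17 -0.02  7.67] turn -0.34
```

View pics/w5.png

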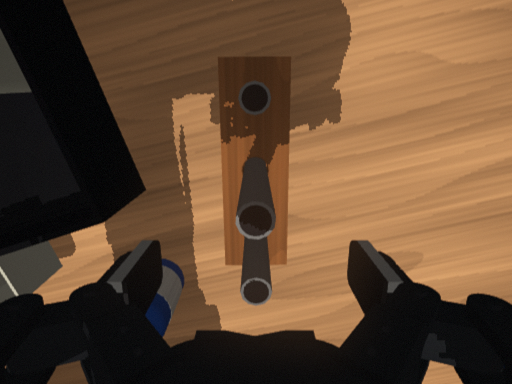

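The wrist view shows the long pipe's top ring at (256,220), between the fingers. The short pipe is at (256,97) and the mid pipe at (256,290). I'll correct +4 mm in tool x, go down and grip.

```bash
python3 -m pendant '0.4 0 0.5 0 0 0 0;0 0 1.5 0 0 0 0;0 0 2 0 0 0 0;0 0 2 0 0 0 0;0 0 1.2 0 0 0 0;0 0 0.5 0 0 0 0;0 0 0 0 0 0 0;0 0 0 0 0 0 1;0 0 0 0 0 0 1;0 0 0 0 0 0 1' 110
python3 -m pendant '0 0 0 0 0 0 1;0 0 0 0 0 0 1;0 0 0 0 0 0 1;0 0 0 0 0 0 1;0 0 0 0 0 0 1;0 0 0 0 0 0 1;0 0 0 0 0 0 1;0 0 0 0 0 0 1;0 0 0 0 0 0 1;0 0 0 0 0 0 1' 110
python3 -m pendant '0 0 -0.5 0 0 0 1;0 0 -1 0 0 0 1;0 0 -1.5 0 0 0 1;0 0 -2 0 0 0 1;0 0 -2 0 0 0 1;0 0 -2 0 0 0 1;0 0 -2 0 0 0 1;0 0 -1.5 0 0 0 1;0 0 -0.5 0 0 0 1;0 0 0 0 0 0 1' 110
python3 -c "
from h import *
go(.604,.068,.45,77)"
```

```text
time_s: 13.83
position: [0.4581, -0.3028, 0.3207]
eef_rot: [3.12, -0.364, 0.003]
contact_force: [-0.1, -0.3, 1.0]
finger_gap: 0.0518
time_s: 14.67
position: [0.4581, -0.3029, 0.3206]
eef_rot: [3.12, -0.364, 0.003]
contact_force: [0.1, 0.1, 5.1]
finger_gap: 0.022
time_s: 15.5
position: [0.4577, -0.3027, 0.4513]
eef_rot: [3.12, -0.364, 0.004]
contact_force: [-0.1, -0.4, -0.7]
finger_gap: 0.0221
tcp [ 0.4577 -0.3027  0.4513] jaw -103.33 tilt [ 2.6e-03 -7.0e-04 -1.0e+00] t 15.5 F [-0.1 -0.4 -0.7] gap 0.0221
shift cm [  5.69 -39.44   0.15] turn -0.33
```

```bash
python3 -m pendant '0.2 -1.5 0 0 0 0 1;0.4 -3 0 0 0 0 1;0.6 -3.9 0 0 0 0 1;0.6 -3.9 0 0 0 0 1;0.6 -3.9 0 0 0 0 1;0.6 -3.9 0 0 0 0 1;0.6 -3.9 0 0 0 0 1;0.6 -3.9 0 0 0 0 1;0.6 -3.9 0 0 0 0 1;0.5 -3.6 0 0 0 0 1' 110
python3 -m pendant '0.4 -2.6 0 0 0 0 1;0 -1.3 0 0 0 0 1;0 0 0 0 0 0 1;0 0 0 0 0 0 1;0 0 0 0 0 0 1;0 0 0 0 0 0 1;0 0 0 0 0 0 1;0 0 0 0 0 0 1;0 0 0 0 0 0 1;0 0 0 0 0 0 1' 110
python3 - <<'E'
from w import *
c=wrist('w6');P=cloud(c);slab(P,.604,.068,.045,.05,.066)
g=cam('scene');save(g,'s6.png');S=cloud(g);slab(S,.604,.068,.045,.05,.066)
s=state()['position']
for n,Q in(('w',P),('s',S)):
    print(n); 
    for lo,hi in((.15,.17),(.18,.2),(.21,.23),(.24,.26)): slab(Q,s[0],s[1],.03,lo,hi)
go(.604,.068,.45,77)
E
```

```text
time_s: 16.33
position: [0.591, 0.0318, 0.4483]
eef_rot: [3.12, -0.364, -0.003]
contact_force: [1.1, -0.4, -0.3]
finger_gap: 0.0221
time_s: 17.17
position: [0.6037, 0.0661, 0.4499]
eef_rot: [-3.12, 0.365, -0.0]
contact_force: [0.9, 0.1, -1.1]
finger_gap: 0.0219
wristcam [0.67  0.051 0.421] 311.91995144270487 dep [0.057 0.384 0.49 ]
(0.05, 0.066) 802 c [0.6079 0.0686] [0.0489 0.0433] 81.1 zmed 0.0587 med [0.6107 0.0671]
(0.05, 0.066) 302 c [0.6031 0.0694] [0.0488 0.0481] 54.9 zmed 0.0574 med [0.6012 0.0665]
w
(0.15, 0.17) 125 c [0.611  0.0644] [0.0227 0.0084] 72.6 zmed 0.1613 med [0.6141 0.0638]
(0.18, 0.2) 179 c [0.6108 0.0642] [0.0232 0.0088] 70.5 zmed 0.1904 med [0.6139 0.0638]
(0.21, 0.23) 262 c [0.6106 0.0643] [0.0231 0.009 ] 70.8 zmed 0.2209 med [0.614  0.0639]
(0.24, 0.26) 401 c [0.6108 0.0644] [0.023  0.0091] 72.1 zmed 0.2509 med [0.6139 0.0639]
s
(0.15, 0.17) 73 c [0.6046 0.0741] [0.0108 0.0233] 65.5 zmed 0.1603 med [0.6073 0.0763]
(0.18, 0.2) 82 c [0.6054 0.0723] [0.0119 0.0229] 55.7 zmed 0.1897 med [0.6073 0.0759]
(0.21, 0.23) 94 c [0.6054 0.0724] [0.0137 0.024 ] 55.2 zmed 0.2202 med [0.6069 0.076 ]
(0.24, 0.26) 96 c [0.6064 0.0719] [0.012  0.0237] 47.6 zmed 0.2502 med [0.607  0.0764]
tcp [0.6037 0.0664 0.4498] jaw -103.35 tilt [ 2.e-04  1.e-04 -1.e+00] t 17.27 F [-0.8  0.6 -0.5] gap 0.0216
shift cm [-0.01 -0.17 -0.02] turn -0.35
```

View pics/w6.png

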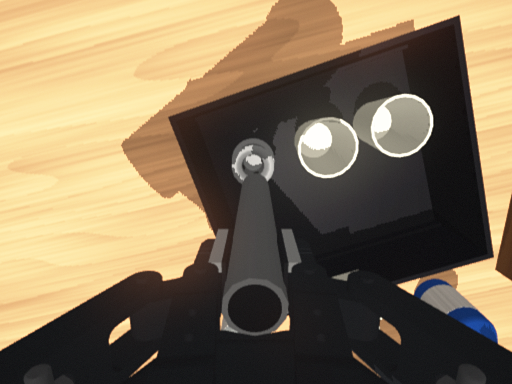

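View pics/s6.png

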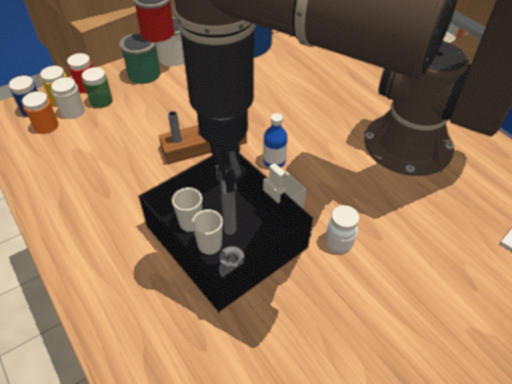

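The wrist view shows the drain at (253,161) just beyond the foot of the held pipe, whose top ring is at (255,305). The scene view shows the pipe vertical above the drain at (231,260) and the caddy hanging at (285,185). Relative to the pipe axis the drain is about +0.5 mm in x and +2.2 mm in y, so I'm correcting and lowering.

```bash
python3 -m pendant '0 -0.22 0.5 0 0 0 1;0 0 1.2 0 0 0 1;0 0 1.5 0 0 0 1;0 0 1.5 0 0 0 1;0 0 1.5 0 0 0 1;0 0 1.2 0 0 0 1;0 0 0.8 0 0 0 1;0 0 0.6 0 0 0 1;0 0 0.5 0 0 0 1;0 0 0.3 0 0 0 1' 110
python3 -m pendant '0 0 0.2 0 0 0 1;0 0 0.2 0 0 0 1;0 0 0.2 0 0 0 1;0 0 0.2 0 0 0 1;0 0 0.2 0 0 0 1;0 0 0 0 0 0 1;0 0 0 0 0 0 1;0 0 0 0 0 0 1;0 0 0 0 0 0 1;0 0 0 0 0 0 1' 110
python3 -c "
from h import *
go(.604,.068,.3236,77)"
```

```text
time_s: 18.1
position: [0.6043, 0.0688, 0.3533]
eef_rot: [3.12, -0.364, -0.0]
contact_force: [0.6, 0.6, -0.3]
finger_gap: 0.0215
time_s: 18.93
position: [0.6044, 0.0688, 0.344]
eef_rot: [-3.12, 0.364, -0.001]
contact_force: [1.1, -0.0, 2.0]
finger_gap: 0.0219
tcp [0.6044 0.0688 0.344 ] jaw -103.32 tilt [ 7.e-04  1.e-04 -1.e+00] t 18.93 F [ 1.1 -0.   2. ] gap 0.0219
shift cm [-0.02  0.08  2.04] turn -0.32
```

Foot is about 20 mm inside with low side force. Now pushing through the seal.

```bash
python3 -m pendant '0 0 0.3 0 0 0 1;0 0 0.3 0 0 0 1;0 0 0.3 0 0 0 1;0 0 0.3 0 0 0 1;0 0 0.2 0 0 0 1;0 0 0.2 0 0 0 1;0 0 0.2 0 0 0 1;0 0 0.2 0 0 0 1;0 0 0.1 0 0 0 1;0 0 0 0 0 0 1' 110
python3 -c "
from h import *
go(.604,.068,.3236,77)"
```

```text
time_s: 19.77
position: [0.6046, 0.0688, 0.3236]
eef_rot: [-3.12, 0.364, -0.003]
contact_force: [-0.3, -1.0, 6.0]
finger_gap: 0.0219
tcp [0.6046 0.0688 0.3236] jaw -103.31 tilt [ 1.7e-03  3.0e-04 -1.0e+00] t 19.77 F [-0.3 -1.   6. ] gap 0.0219
shift cm [-0.04  0.09 -0.  ] turn -0.31
```

```bash
python3 -m pendant '0 0 0.1 0 0 0 1;0 0 0.1 0 0 0 1;0 0 0.1 0 0 0 1;0 0 0 0 0 0 1;0 0 0 0 0 0 1;0 0 0 0 0 0 1;0 0 0 0 0 0 1;0 0 0 0 0 0 1;0 0 0 0 0 0 1;0 0 0 0 0 0 1' 110
```

```text
time_s: 20.6
position: [0.6051, 0.0687, 0.3235]
eef_rot: [-3.12, 0.362, -0.008]
contact_force: [-4.0, -1.1, 21.8]
finger_gap: 0.0218
```

It didn't move further and the force rose to 22 N, so it has bottomed at the expected height (0.3235 against 0.3236). I'm relaxing the push, releasing and retreating.

```bash
python3 -m pendant '0 0 -0.15 0 0 0 1;0 0 -0.1 0 0 0 1;0 0 0 0 0 0 0.6;0 0 0 0 0 0 0.5;0 0 0 0 0 0 0.4;0 0 0 0 0 0 0.4;0 0 0 0 0 0 0.4;0 0 -1 0 0 0 0.4;0 0 -2 0 0 0 0.4;0 0 -3 0 0 0 0.4'
python3 -m pendant '0 0 -3 0 0 0 0.4;0 0 -2 0 0 0 0.4;0 3 0 0 0 0 0.4;0 4 0 0 0 0 0.4;0 4 0 0 0 0 0.4;0 4 0 0 0 0 0.4;0 2 0 0 0 0 0.4;0 0 0 0 0 0 0.4;0 0 0 0 0 0 0.4;0 0 0 0 0 0 0.4'
python3 - <<'E'
from w import *
g=cam('scene');save(g,'s7.png');a=cam('top');save(a,'a7.png')
np.savez('ab.npz',top=cloud(a),scene=cloud(g),tf=a['frame'],sf=g['frame'])
for n,c in(('top',a),('scene',g),('wrist',wrist('w7'))):
    P=cloud(c);print(n)
    for lo,hi in((.1,.12),(.14,.16),(.185,.21)): slab(P,.604,.068,.035,lo,hi)
    slab(P,.441,-.003,.03,.155,.17);slab(P,.41,-.005,.08,.075,.098)
go(.6,0,.4,77)
E
python3 m.py | grep -E "^(jar|bot|pipe)"
```

```text
time_s: 21.43
position: [0.6036, 0.0686, 0.3809]
eef_rot: [3.118, -0.365, -0.007]
contact_force: [1.1, 1.2, 0.6]
finger_gap: 0.0515
time_s: 22.27
position: [0.5651, -0.0967, 0.4327]
eef_rot: [-3.12, 0.365, -0.001]
contact_force: [-0.2, -0.1, 0.6]
finger_gap: 0.0514
wristcam [ 0.631 -0.111  0.403] 311.91995144270487 dep [0.057 0.367 0.473]
top
(0.1, 0.12) 10 c [0.5954 0.0575] [0.0023 0.0133] 52.0 zmed 0.111 med [0.5939 0.0584]
0.14 0.16 8
(0.185, 0.21) 14 c [0.6012 0.0567] [0.003  0.0161] 89.2 zmed 0.198 med [0.5995 0.0578]
(0.155, 0.17) 96 c [ 0.4395 -0.004 ] [0.0158 0.0343] 5.0 zmed 0.1623 med [ 0.4385 -0.0038]
(0.075, 0.098) 154 c [ 0.4126 -0.0224] [0.0563 0.1102] 4.9 zmed 0.0902 med [ 0.4244 -0.0171]
scene
(0.1, 0.12) 65 c [0.6081 0.0752] [0.0106 0.0225] 45.9 zmed 0.1104 med [0.6087 0.0785]
(0.14, 0.16) 76 c [0.6064 0.0751] [0.0127 0.0231] 54.4 zmed 0.15 med [0.6081 0.0781]
(0.185, 0.21) 154 c [0.6023 0.0699] [0.0237 0.0228] 83.0 zmed 0.1982 med [0.6033 0.0729]
(0.155, 0.17) 117 c [ 4.401e-01 -2.000e-04] [0.0181 0.0357] 6.0 zmed 0.1614 med [0.4424 0.0015]
(0.075, 0.098) 437 c [ 0.
[... 645 characters left out ...]
-10.12   3.23] turn -0.26
jar [0.321 0.058 0.768] 0.77
bot [ 0.333 -0.149  0.152] 0.154
pipe0.135 T 93 rect [ 0.457 -0.299] [0.022 0.162] 72.0 z [0.121 0.13  0.134] med [ 0.521 -0.319]
pipe0.135 S 124 rect [ 0.458 -0.297] [0.023 0.161] 73.6 z [0.12  0.129 0.134] med [ 0.52  -0.308]
pipe0.166 T 85 rect [ 0.387 -0.29 ] [0.023 0.022] 77.6 z [0.152 0.161 0.164] med [ 0.386 -0.288]
pipe0.166 S 76 rect [ 0.388 -0.285] [0.021 0.023] 70.0 z [0.15  0.16  0.163] med [ 0.39  -0.283]
pipe0.2 0 0
pipe0.2 1 0
jar 0 0
jar 1 0
bot T 496 rect [ 0.334 -0.149] [0.057 0.058] 88.8 z [0.035 0.105 0.153] med [ 0.332 -0.144]
bot S 971 rect [ 0.339 -0.139] [0.048 0.059] 76.9 z [0.024 0.09  0.151] med [ 0.347 -0.133]
```

View pics/s7.png

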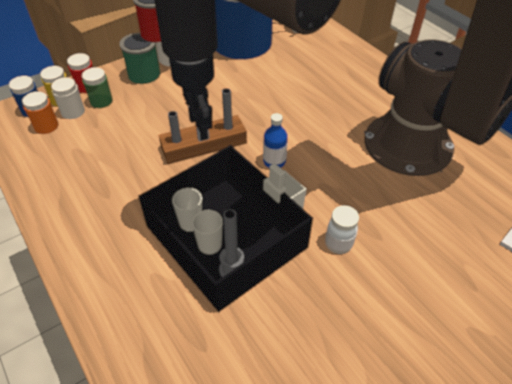

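The scene view shows the pipe upright in the drain at (231,240) with its top at 0.198–0.199 m (0.198 expected). The caddy hangs on the near rim at (285,187), and the cups, jar (342,230), bottle (275,143) and other pipes look unmoved. The gripper is clear, so I'm handing in.

```bash
python3 -c "
from cell import ctrl
print(ctrl.job_done())"
```

```text
the job is handed in; nothing more can be done
None
```

I hung the caddy on the near rim and pushed the longest standpipe into the drain until it bottomed. I handed the job in at about 22.4 s of robot time, with the gripper clear of everything. The hand-in gives no verdict.

- **Caddy:** it hangs upright near the middle of the rim with its cup outside. The tab top reads 0.161–0.162 m (0.162 expected). The last slot and rim measurements before release put the slot about 1 mm from the rim's centre line, and I corrected for that.
- **Pipe:** at the end of the push the tool stopped at the expected height and the force rose to about 22 N. The pipe's top reads 0.198–0.199 m (0.198 expected), and it measures upright and centred to within about 2 mm.
- **Other things:** the bottle and the two other pipes measure within a few mm of their starts. The arm hid the jar from the final top-view check, so I judged the jar and cups unmoved only by eye, in the last scene picture.
- **Disagreements:** the cameras differed by 2–4 mm throughout, which is within the tolerances. Some final readings from the top and wrist views were partly blocked by the arm, and I did not rely on them.

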